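# Dress the sample display stand

## Task

Dress the small white sample stand: drape the orange saddle sign over the green-sleeved part of its rail, roughly in the middle of the green, with one panel hanging on each side, and hang the blue basket by its steel handle on the red twin-prong hook, so that the handle lies across both prongs. Let go of both, hanging upright and no longer swinging, and leave the other things where they are.

Things in the scene. Friction and masses are not known exactly. Their poses are not given: they have to be found in the camera images.
- stand: White A-frame stand, fixed (all sizes here in mm). Origin on the bench under its middle; x away from the robot at yaw 0, y along the rail. Round rail, diameter 22, axis 200 above the bench, between A-shaped ends at y = -260 and +260 (250 high, feet at x = -105 and +105). A low board, 130 wide, top at 40, joins the ends; it is open between board and rail.
- sleeve: Green plastic sleeve fixed round the rail: diameter 26, 150 long. Origin at its middle on the rail's axis, y along the rail, z up. It sits on one half of the rail, the hook on the other; which half varies.
- hook: Fixed hook clamped on the rail. Origin on the rail's axis midway between its prongs; x away from the robot, y along the rail, z up. Two red prongs, diameter 8, at y = -36 and +36, level at z = 22 (centre line), run from the rail to x = -80, then turn up to tips at x = -88, z = 48. Dark clamps at their roots span x = -17 to 17, up to z = 25. Between the prongs it is open.
- sign: Orange rigid saddle sign, about 130 g, an inverted U (same both ways round) standing on the bench: two upright panels 4 thick, 100 wide (along y), 75 high, outer faces 48 apart, inner faces 40 apart (along x), joined on top by a bridge 5 thick. Origin at its foot, midway between the panels. It can be held from above across both panels, near the top.
- sign_crown (a point): Centre of the underside of the sign's bridge, 70 above the sign's origin: this lands on top of the sleeve.
- basket: Blue rigid basket, about 250 g, empty: 75 (x) by 130 (y) by 60 high, origin under the centre of its floor. Rigid steel handle, diameter 10: an arch in the y-z plane, uprights at y = -61 and +61, level top bar along y, centre line 150 above the origin; 85 clear under the bar down to the rim. Once hung it may sway for a few seconds.
- handle_mid (a point): Middle of the top bar of the basket's handle, on its centre line.
- hook_seat (a point): A good place for handle_mid: where it lies when the handle rests on both prongs, at x = -55, y = 0, z = 31 of the hook; 20 nearer to or farther from the rail also does.
- carton: Bystander, to be left where it is: small plain cardboard carton, 55 x 60 x 45, loose on the low board of the stand, between the two ends.
- tape: Bystander, to be left where it is: amber tape roll lying flat, outer diameter 90, 48 high, usually between the sign and the basket.
- jar: Bystander, to be left where it is: clear jar, diameter 60, 85 high, on the robot's right.
- hammer: Bystander, to be left where it is: steel-headed hammer lying on the bench, on the robot's left beside the stand.
- driver: Bystander, to be left where it is: screwdriver lying on the bench, on the robot's right beside the stand.
- bottle: Bystander, to be left where it is: white bottle, diameter 60, 170 high, on the robot's left.
Things that resemble listed ones, but are neither listed nor needed, are in the scene too. Of the things that look like the sign, the middle-sized one is meant.

How it is judged:
By the outcome, as a careful person would: the job done as asked, in the order asked, and still so for the second after the job is handed in, with the robot touching nothing.
It also fails if it takes over 58 s, if anything falls off the work surface, if the arm or the gripper's body presses on something with over 40 N, if the wrist force passes 120 N, or if a joint passes its speed limit or range.

## Robot

A 6-joint arm with a two-finger parallel gripper is mounted at the origin on the work surface. World frame = base frame: x ahead of the robot, y to its left, z up, the work surface at z = 0. Lengths are in m, angles in rad, forces in N, time in s.
With the tool pointing down it reaches from about 0.225 to 0.875 m from the base axis. Payload 3.4 kg.
Tool frame: the origin (TCP) lies between the finger pads; the fingertips stand 25 mm ahead of it and the grasp point (between the pads) lies 6 mm ahead of it; x points along the fingers, y is the direction in which the jaws open and shut, and the axes are right-handed (so a half turn about x gives the same grasp; the last joint's range is limited). The gripper opens to 85 mm and grips with 20 to 120 N. Pads are 22 mm wide; open, the fingers measure 114 mm over their backs; the gripper's body (76 mm by 85 mm) begins 54 mm behind the grasp point. The pads swing forward as they close: fully open they stand 13 mm farther back than shut.
Start: joints at [1.177, 0.276, 1.505, -0, 1.361, -0.121], TCP at [0.155, 0.554, 0.223] pointing down, gripper open.
Joint ranges: [-2.89, 2.89], [-0.75, 2.08], [0.22, 2.7], [-1.18, 4.32], [0.11, 2.71], [-2.7, 2.7]. Speed limits (rad/s): [2.57, 2.57, 3.14, 3.14, 3.14, 3.14].

## Interface

Orientations are given as a unit quaternion [x, y, z, w].
In Python, from plant import observe, viewer, arm, nets gives the robot as it stands.
- The arm moves only by the tool arm_command, never from a script. Its argument "targets" is a list of rows, each a list of 5 numbers: the shift along the world's x, y, z in m, then the turn about the world's z in degrees, then the opening, from 0 (shut) to 1 (fully open). A call has 1 to 12 rows; each row is the pose to reach, as a shift and turn from the pose measured when the call began; what a row does not reach only later rows make up. A row lasts 1/8 s, in which the tool goes at most 62.5 mm and 10.7 degrees, less where a joint would pass 70% of its speed; a pose out of reach is approached as far as the arm can. A call with a gripper value outside its range is refused whole. The fingers move at their own pace and stop on an object; "squeeze" is the grip in N (left out, the last holds). Time passes only in rows, so rows that repeat a pose let the fingers close. It gives the time, the measured TCP pose, the force and the opening at its end, in the units of the state.
- observe(): the state, without advancing time (a new reading comes with each control period).
- viewer.grab_frame(name): name is "scene" or "top"; returns a dict with "image" (400x640x3 uint8, red, green, blue), "range_z" (400x640 float32, m along the optical axis (not along the pixel's ray), 0 where there is no reading), "fx", "fy", "cx", "cy" (pixels), "R" (3x3) and "t" (3): a world point X has camera coordinates R X + t. Camera axes: x right, y down, z forward; pixel columns grow to the right and rows downward; lengths in m; the calibration is good to about 2 mm. A picture is of the moment at which its call begins.
- arm.job_done(): hands the job in, once; it reports no verdict.
Trained networks look in a picture, given as the dict that the camera call returned (one of the last four; its "shot" number tells which), for a name from the list of things; names that differ only in an ending like _2 or _b are one class to them, and where a whole thing is asked for, a point or a joint stands for the part that bears it (a point fixed in the world has none). Each returns a list of dicts, best first, with "confidence" (0 to 1); they miss things now and then, are a little off and sometimes report something else, mostly with a low value. They report only what shows in the picture. A call takes as long as a camera call. They do not tell look-alikes from the thing itself.
- nets.masks_of(picture, target): "region" (400x640 bool, what is visible of it).
- nets.pinpoint(picture, target): "position" ([x, y, z] in m, in the coordinates of the camera as it stood for that picture, good to about 4 mm: a listed point, or the origin of a listed thing).
The state is a dict: "time_s": time; "q": joint angles; "joint_velocities": joint speeds; "effort": joint torques, N m; "tool_pos": TCP position; "orientation": TCP orientation; "wrist_force": force on the tool from outside, world axes, zero at the start; "torque": the same for the moment, N m; "finger_gap": opening from 0.0 (shut) to 1.0 (fully open).
Only numpy, scipy, OpenCV 4.12 (cv2) and the standard library are available. Lean on these libraries where they do the work, as an engineer would, in place of code of your own. Each camera call takes 0.05 s, during which the arm holds its last target.

## Working session

There is one attempt and no reset: what is moved stays moved. The work goes in short steps, Python scripts to look and compute and a tool call to move; the robot and the scene stay as the last step left them, time stands still between calls to the robot, and variables do not carry over. Pictures are saved under pics/ and viewed, and the job is handed in when it is done.

Besides the shell and the picture viewer there is one more tool, called as name([rows], argument=value, ...), one row to a line, values as JSON. arm_command: Moves the arm, as the interface text tells. Its arguments: {"type":"object","properties":{"targets":{"type":"array"},"squeeze":{"type":"number"}},"required":["targets"]}

```bash
mkdir -p pics; ls; cat > h.py <<'E'
import numpy as np, cv2
from plant import observe, viewer, arm, nets
def grab(name, fn=None):
    f=viewer.grab_frame(name)
    if fn: cv2.imwrite('pics/'+fn, cv2.cvtColor(f['image'],cv2.COLOR_RGB2BGR))
    return f
def toworld(f,p): return np.array(f['R']).T@(np.array(p)-np.array(f['t']))
def cloud(f,mask=None):
    z=f['range_z']; v,u=np.indices(z.shape); m=z>0
    if mask is not None: m&=mask
    P=np.stack([(u[m]-f['cx'])/f['fx']*z[m],(v[m]-f['cy'])/f['fy']*z[m],z[m]],1)
    return (P-np.array(f['t']))@np.array(f['R'])
def pix(f,X):
    c=np.array(f['R'])@np.array(X)+np.array(f['t']); return c[0]/c[2]*f['fx']+f['cx'],c[1]/c[2]*f['fy']+f['cy']
def rnd(a,n=3): return np.round(np.array(a),n).tolist()
E
python3 - <<'E'
from h import *
for n in('scene','top'):
    f=grab(n,n+'0.png')
    for t in ['stand','sleeve','hook','sign','sign_crown','basket','handle_mid','hook_seat','carton','tape','jar','bottle','hammer','driver']:
        r=nets.pinpoint(f,t)
        print(n,t,[(round(d['confidence'],2),rnd(toworld(f,d['position'])),rnd(pix(f,toworld(f,d['position'])),0)) for d in r][:4])
s=observe(); print(s['time_s'],s['tool_pos'],s['orientation'],s['finger_gap'])
E
```

```text
pics
scene stand [(0.57, [0.667, 0.014, 0.001], [353.0, 268.0])]
scene sleeve [(0.83, [0.662, -0.104, 0.198], [327.0, 252.0])]
scene hook [(0.7, [0.671, 0.136, 0.198], [385.0, 217.0])]
scene sign [(0.98, [0.238, -0.268, 0.004], [220.0, 230.0]), (0.91, [0.433, -0.216, 0.001], [261.0, 258.0]), (0.82, [0.318, -0.121, -0.003], [265.0, 225.0]), (0.66, [0.412, 0.213, 0.154], [352.0, 171.0])]
scene sign_crown [(0.83, [0.238, -0.27, 0.099], [216.0, 214.0]), (0.59, [0.429, -0.211, 0.071], [260.0, 245.0]), (0.5, [0.318, -0.122, 0.05], [264.0, 216.0])]
scene basket [(0.9, [0.411, 0.209, 0.001], [348.0, 198.0]), (0.29, [0.43, -0.215, 0.001], [261.0, 257.0]), (0.24, [0.433, -0.005, 0.003], [308.0, 228.0])]
scene handle_mid [(0.78, [0.409, 0.212, 0.151], [351.0, 171.0])]
scene hook_seat [(0.85, [0.619, 0.139, 0.228], [376.0, 201.0]), (0.46, [0.411, 0.209, -0.0], [348.0, 198.0])]
scene carton [(0.65, [0.673, 0.021, 0.041], [357.0, 261.0])]
scene tape [(0.62, [0.435, -0.001, 0.002], [309.0, 228.0])]
scene jar [(0.94, [0.412, -0.39, -0.003], [216.0, 280.0]), (0.58, [0.62, 0.14, 0.229], [377.0, 201.0]
[... 989 characters left out ...]
.001], [255.0, 219.0])]
top handle_mid [(0.55, [0.415, 0.204, 0.154], [249.0, 214.0])]
top hook_seat [(0.71, [0.62, 0.135, 0.232], [269.0, 146.0]), (0.58, [0.68, 0.015, 0.04], [308.0, 146.0])]
top carton [(0.65, [0.679, 0.019, 0.036], [307.0, 147.0])]
top tape []
top jar [(0.69, [0.417, -0.395, 0.003], [421.0, 220.0])]
top bottle [(0.64, [0.437, 0.394, 0.001], [203.0, 213.0]), (0.56, [0.416, 0.205, 0.15], [249.0, 214.0])]
top hammer [(0.88, [0.644, 0.429, -0.001], [197.0, 157.0]), (0.29, [0.436, 0.394, -0.001], [203.0, 213.0])]
top driver [(0.62, [0.655, -0.434, -0.0], [429.0, 157.0])]
1.5 [0.15493886 0.55377109 0.22344844] [ 0.09618853  0.70052332 -0.09610913  0.70055541] 0.9978468233553277
```

View pics/scene0.png

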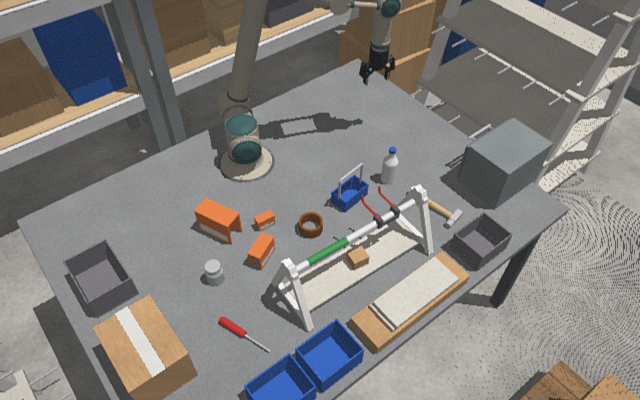

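View pics/top0.png

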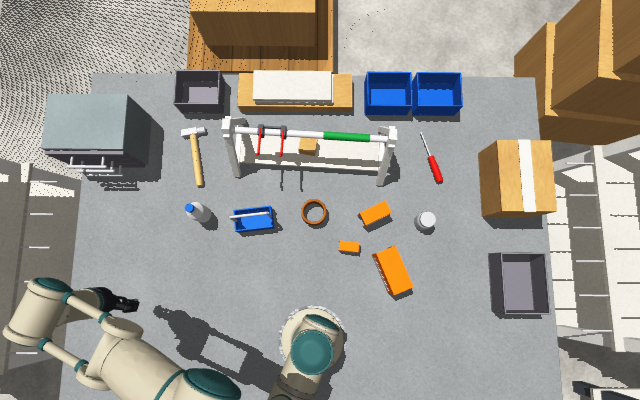

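The scene view (scene0) shows the middle-sized sign at pixel (261,250), the sleeve at (327,250) and the hook at (380,210). The basket is at (350,190), near the bottle. In the top view the sign at (375,214) and the basket at (252,219) are yawed. Next I measure the yaws.

```bash
cat > m.py <<'E'
from h import *
def fitrect(P): 
    r=cv2.minAreaRect((P[:,:2]*1000).astype(np.float32)); return [tuple(round(x,1) for x in r[0]),tuple(round(x,1) for x in r[1]),round(r[2],1)]
def mask(f,t,near):
    for d in nets.masks_of(f,t):
        P=cloud(f,d['region'])
        if len(P) and np.linalg.norm(np.median(P,0)[:2]-near)<0.08: return P
E
python3 - <<'E'
from m import *
for n in('top','scene'):
    f=grab(n)
    P=cloud(f); 
    im=cv2.cvtColor(f['image'],cv2.COLOR_RGB2HSV); 
    z=f['range_z']; v,u=np.indices(z.shape)
    col=im[z>0]
    # sign
    h=col[:,0].astype(int); s=col[:,1]; 
    m=(h<18)&(s>150)&(np.hypot(P[:,0]-.433,P[:,1]+.216)<.08)&(P[:,2]>.06)
    print(n,'sign top',m.sum(),fitrect(P[m]),P[m].max(0),P[m][:,2].mean(), np.median(P[m],0))
    m=(h>45)&(h<85)&(s>100)&(np.hypot(P[:,0]-.662,P[:,1]+.105)<.13)&(P[:,2]>.15)
    print('sleeve',m.sum(),fitrect(P[m]),P[m].min(0),P[m].max(0))
    m=(np.abs(P[:,0]-.67)<.08)&(np.abs(P[:,1])<.24)&(P[:,2]>.180)&(P[:,2]<.215)&(s<60)
    Q=P[m]; print('rail line',len(Q),np.polyfit(Q[:,1],Q[:,0],1))
    m=((h<8)|(h>172))&(s>150)&(np.hypot(P[:,0]-.62,P[:,1]-.135)<.13)&(P[:,2]>.15)
    Q=P[m]; 
    for sg in (0,1):
        q=Q[(Q[:,1]>.136)==sg]; print('prong',len(q),q.min(0),q.max(0), np.polyfit(q[:,0],q[:,1],1) if len(q)>4 else '')
    m=(h>100)&(h<130)&(s>150)&(np.hypot(P[:,0]-.413,P[:,1]-.207)<.09)
    print('basket',m.sum(),fitrect(P[m]),P[m].max(0))
    m=(np.hypot(P[:,0]-.413,P[:,1]-.207)<.09)&(P[:,2]>.14)&(P[:,2]<.17)
    print('handle bar',m.sum(),fitrect(P[m]),np.median(P[m],0),P[m].max(0))
E
```

```text
top sign top 397 [(434.3, -217.0), (46.4, 101.0), 27.0] [ 0.47471919 -0.16472976  0.08464332] 0.07505714112714959 [ 0.43479694 -0.2170183   0.07489657]
sleeve 352 [(662.1, -108.0), (148.1, 27.1), 86.4] [ 0.646348   -0.18127212  0.19778979] [ 0.67733351 -0.03341748  0.21954005]
rail line 718 [0.06465894 0.66651648]
prong 60 [0.58362745 0.09299612 0.21941643] [0.67412493 0.10272453 0.24718449] [-0.04252517  0.12360121]
prong 57 [0.58882304 0.16273444 0.20377096] [0.67876412 0.17323463 0.24799089] [-0.04590019  0.19741672]
basket 734 [(413.1, 204.8), (75.8, 129.4), 7.3] [0.45609751 0.27127999 0.10558195]
handle bar 123 [(413.4, 205.4), (10.0, 127.2), 7.4] [0.41423409 0.20340507 0.15306394] [0.42574423 0.26820814 0.15846148]
scene sign top 372 [(433.4, -212.3), (51.6, 105.7), 27.4] [ 0.47798396 -0.16025866  0.08377527] 0.07389963259342339 [ 0.43741531 -0.21428229  0.07421278]
sleeve 300 [(663.2, -104.9), (144.5, 26.4), 87.6] [ 0.64817092 -0.17749178  0.19891948] [ 0.67828269 -0.03261201  0.21751915]
rail line 650 [0.04633866 0.67501245]
prong 37 [0.58124368 0.09605475 0.2190867 ] [0.67203996 0.10532488 0.25125562] [-0.03255215  0.12070068]
prong 33 [0.59098472 0.16781859 0.21925974] [0.67464504 0.17696692 0.25260443] [-0.01723159  0.18326539]
basket 672 [(414.5, 209.3), (82.2, 139.2), 7.7] [0.4633404  0.28060354 0.07039726]
handle bar 84 [(413.4, 208.2), (16.0, 128.8), 6.2] [0.41435866 0.20493003 0.15202861] [0.42788129 0.27249363 0.16575949]
```

arm_command([
  [0.02,-0.05,0.03,-8,1],
  [0.279,-0.769,0.03,-47.4,1],
  [0.279,-0.769,0.03,-47.4,1],
  [0.279,-0.769,0.03,-47.4,1],
  [0.279,-0.769,0.03,-47.4,1],
  [0.279,-0.769,0.03,-47.4,1],
  [0.279,-0.769,0.03,-47.4,1],
  [0.279,-0.769,0.03,-47.4,1],
  [0.279,-0.769,0.03,-47.4,1],
  [0.279,-0.769,0.03,-47.4,1],
  [0.279,-0.769,0.03,-47.4,1],
  [0.279,-0.769,0.03,-47.4,1],
])

```text
time_s: 3.1
tool_pos: [0.4083, -0.1453, 0.2538]
orientation: [0.37, 0.602, -0.37, 0.603]
wrist_force: [1.0, 0.4, 0.3]
finger_gap: 0.999
```

arm_command([
  [0.0255,-0.0705,0,0,1],
  [0.0255,-0.0705,0,0,1],
  [0.0255,-0.0705,-0.06,0,1],
  [0.0255,-0.0705,-0.11,0,1],
  [0.0255,-0.0705,-0.11,0,1],
])

```text
time_s: 3.72
tool_pos: [0.4308, -0.2131, 0.1408]
orientation: [0.37, 0.606, -0.369, 0.6]
wrist_force: [0.2, -0.7, 0.2]
finger_gap: 0.998
```

```bash
python3 - <<'E'
from m import *
s=observe(); print(s['time_s'],s['tool_pos'])
f=grab('scene'); cv2.imwrite('pics/s1.png',cv2.resize(cv2.cvtColor(f['image'][180:330,180:400],cv2.COLOR_RGB2BGR),None,fx=3.5,fy=3.5))
E
```

```text
3.725 [ 0.43078239 -0.2130908   0.14081611]
```

View pics/s1.png

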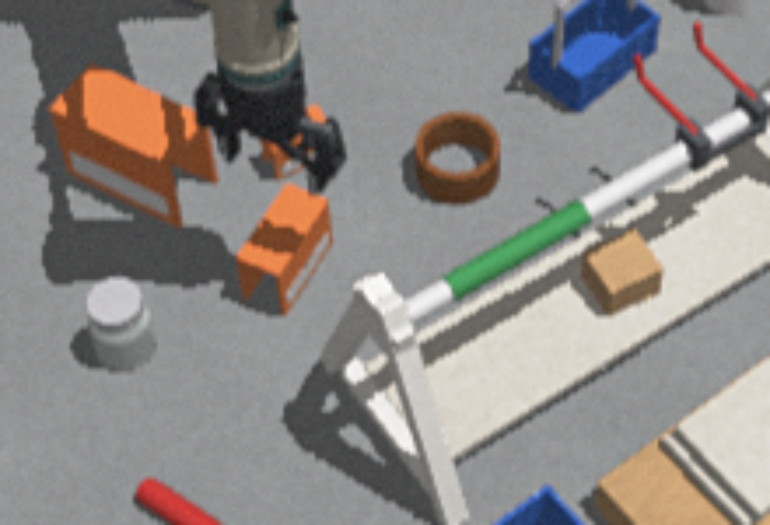

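The crop shows the gripper above the middle sign at (285,235), with the jaws lined up across its narrow side. Nothing is in the way of the fingers, so I go down and grasp.

arm_command([
  [0.003,-0.0025,-0.04,0,1],
  [0.003,-0.0025,-0.079,0,1],
  [0.003,-0.0025,-0.079,0,1],
  [0.003,-0.0025,-0.079,0,0.4],
  [0.003,-0.0025,-0.079,0,0.4],
  [0.003,-0.0025,-0.079,0,0.4],
  [0.003,-0.0025,-0.079,0,0.4],
  [0.003,-0.0025,-0.079,0,0.4],
], squeeze=35)

```text
time_s: 4.78
tool_pos: [0.4361, -0.2182, 0.0663]
orientation: [0.369, 0.603, -0.37, 0.603]
wrist_force: [-2.8, -1.0, 8.3]
finger_gap: 0.403
```

```bash
python3 - <<'E'
from m import *
s=observe(); print(s['time_s'],s['tool_pos'],s['wrist_force'],s['finger_gap'])
f=grab('scene'); cv2.imwrite('pics/s2.png',cv2.resize(cv2.cvtColor(f['image'][200:300,180:320],cv2.COLOR_RGB2BGR),None,fx=5,fy=5))
print([(d['confidence'],rnd(toworld(f,d['position']))) for d in nets.pinpoint(f,'sign')])
f=grab('top'); cv2.imwrite('pics/s2t.png',cv2.resize(cv2.cvtColor(f['image'][170:290,310:450],cv2.COLOR_RGB2BGR),None,fx=4,fy=4))
print([(d['confidence'],rnd(toworld(f,d['position']))) for d in nets.pinpoint(f,'sign')])
E
```

```text
4.775 [ 0.43608413 -0.21824782  0.06626457] [-2.78493355 -1.00014714  8.26234285] 0.403001794622593
[(0.7, [0.668, 0.013, 0.001]), (0.67, [0.432, -0.215, 0.0]), (0.51, [0.317, -0.121, -0.002])]
[(0.75, [0.24, -0.27, 0.001]), (0.43, [0.436, -0.216, 0.003]), (0.37, [0.318, -0.129, -0.004])]
```

View pics/s2.png

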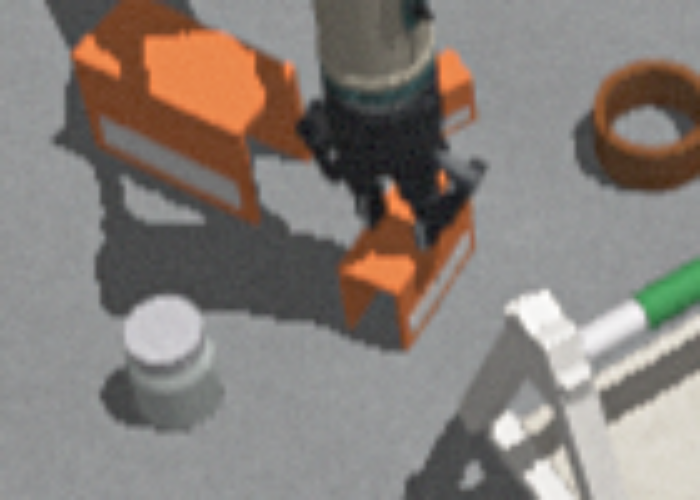

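View pics/s2t.png

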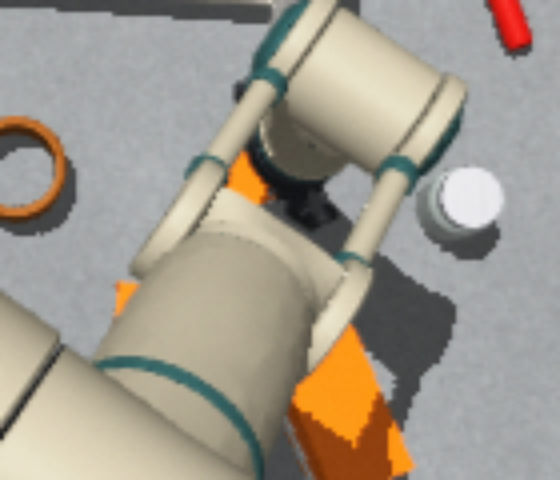

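```bash
python3 - <<'E'
from m import *
f=grab('scene'); z=f['range_z']; P=cloud(f,z>0); 
hsv=cv2.cvtColor(f['image'],cv2.COLOR_RGB2HSV)[z>0]
c,s=np.cos(np.radians(27)),np.sin(np.radians(27))
d=P[:,:2]-[.434,-.2155]; a=d@[c,s]; b=d@[-s,c]
m=(abs(a)<.09)&(abs(b)<.02)&(P[:,2]<.13)&(P[:,2]>.005)
o=np.argsort(P[m][:,2])
for i in o[::2]: print(rnd(np.r_[a[m][i],b[m][i],P[m][i][2]]), hsv[m][i])
cv2.imwrite('pics/s3.png',cv2.resize(cv2.cvtColor(f['image'][220:280,235:295],cv2.COLOR_RGB2BGR),None,fx=10,fy=10,interpolation=cv2.INTER_NEAREST))
E
```

```text
[-0.07, -0.009, 0.005] [83 14 74]
[0.057, 0.017, 0.005] [ 90   3 156]
[-0.088, 0.006, 0.005] [70 10 74]
[0.048, 0.003, 0.006] [110   5 153]
[-0.07, 0.005, 0.006] [30  4 72]
[0.027, 0.006, 0.007] [  8  55 148]
[0.043, -0.001, 0.007] [ 80  10 154]
[0.031, 0.007, 0.008] [ 98   7 153]
[-0.021, -0.017, 0.008] [ 10 154 103]
[0.023, -0.008, 0.011] [ 11  32 157]
[0.025, -0.019, 0.014] [ 10  42 146]
[0.026, 0.017, 0.017] [ 10  30 152]
[0.024, 0.006, 0.018] [160   5 153]
[0.026, -0.004, 0.02] [ 10   5 151]
[0.026, 0.009, 0.021] [  6   8 157]
[0.027, -0.02, 0.023] [  8   7 152]
[0.023, -0.014, 0.025] [  5  19 159]
[0.026, 0.011, 0.026] [150   3 154]
[0.026, -0.018, 0.026] [ 30   3 153]
[0.024, 0.007, 0.029] [ 10  35 154]
[0.024, -0.008, 0.03] [ 11  38 167]
[0.024, -0.013, 0.031] [ 10  69 169]
[0.023, 0.018, 0.033] [  9 128 157]
[0.024, 0.017, 0.041] [ 10 167 157]
[0.024, -0.012, 0.042] [  9 157 141]
[0.027, -0.017, 0.044] [ 10 116 171]
[0.024, -0.011, 0.047] [ 11 172 113]
[0.027, -0.002, 0.049] [ 11 173 153]
[0.026, -0.008, 0.05] [ 11 172 135]
[0.024, -0.019, 0.051] [ 11 189 101]
[0.024, 0.012,
[... 3280 characters left out ...]
.12] [90  4 62]
[-0.021, -0.016, 0.121] [110  16  48]
[-0.045, -0.014, 0.122] [  0   0 128]
[-0.044, -0.009, 0.122] [128  26  40]
[0.041, -0.011, 0.122] [120  26  40]
[0.025, -0.001, 0.123] [99 34 52]
[0.034, 0.002, 0.124] [140  53  29]
[0.024, 0.007, 0.125] [111  32  55]
[-0.017, -0.008, 0.125] [60  8 34]
[0.034, -0.003, 0.125] [90 18 42]
[0.024, 0.001, 0.125] [120  19  41]
[-0.021, -0.015, 0.126] [117  74  31]
[-0.018, -0.0, 0.126] [80 21 36]
[0.031, -0.006, 0.127] [135  15  33]
[0.024, -0.014, 0.127] [10 19 40]
[0.029, -0.016, 0.128] [113  57  36]
[0.03, -0.003, 0.128] [125  28  54]
[-0.022, -0.014, 0.129] [95 48 32]
[0.05, -0.012, 0.129] [  9 119  77]
[-0.042, -0.005, 0.13] [115  46  33]
```

View pics/s3.png

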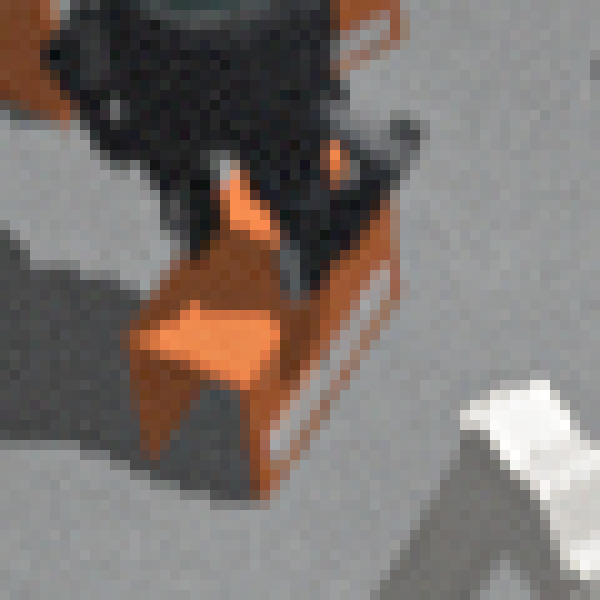

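```bash
python3 - <<'E'
from m import *
f=grab('scene'); s=observe(); p=s['tool_pos']; print(p,s['finger_gap'],s['wrist_force'],s['torque'],s['effort'])
c,sn=np.cos(np.radians(27)),np.sin(np.radians(27))
im=cv2.resize(cv2.cvtColor(f['image'][200:280,225:305],cv2.COLOR_RGB2BGR),None,fx=7,fy=7,interpolation=cv2.INTER_NEAREST)
def dot(X,col):
    u,v=pix(f,X); cv2.circle(im,(int((u-225+.5)*7),int((v-200+.5)*7)),4,col,-1)
dot(p,(0,255,255))
for a in(-.026,.026):
    for z,col in((-.02,(255,0,255)),(.06,(255,0,0))): dot(p+np.array([a*c,a*sn,z]),col)
C=np.array([.434,-.2155,0])
for a in(-.024,.024):
  for b in(-.05,.05):
    for z in (0,.075): dot(C+[a*c-b*sn,a*sn+b*c,z],(0,255,0))
cv2.imwrite('pics/s4.png',im)
E
```

```text
[ 0.4361475  -0.21828011  0.06627105] 0.4045254104387966 [-3.17563848 -1.5984243   8.48178719] [-0.20347965  0.61355339  0.03822128] [ 1.13509040e+00 -3.25059736e+01 -1.72366601e+01  8.23172182e-01
 -7.54085910e-01  2.87148793e-02]
```

View pics/s4.png

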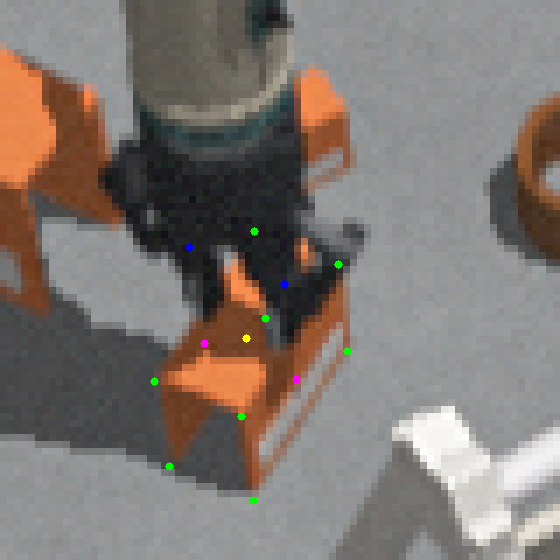

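arm_command([
  [0,0,0.04,0,0.4],
  [0,0,0.06,0,0.4],
  [0,0,0.06,0,0.4],
  [0,0,0.06,0,0.4],
])

```text
time_s: 5.58
tool_pos: [0.4356, -0.2179, 0.1258]
orientation: [0.369, 0.603, -0.37, 0.603]
wrist_force: [0.3, -0.3, -0.3]
finger_gap: 0.404
```

```bash
cat > look.py <<'E'
from m import *
import sys
def look(fn,yaw=27,C=(.434,-.2155),half=.026):
    f=grab('scene'); s=observe(); p=s['tool_pos']; print(s['time_s'],rnd(p,4),s['finger_gap'],rnd(s['wrist_force'],1))
    c,sn=np.cos(np.radians(yaw)),np.sin(np.radians(yaw))
    u0,v0=[int(x)-40 for x in pix(f,p)]
    im=cv2.resize(cv2.cvtColor(f['image'][v0:v0+80,u0:u0+80],cv2.COLOR_RGB2BGR),None,fx=7,fy=7,interpolation=cv2.INTER_NEAREST)
    def dot(X,col):
        u,v=pix(f,X); cv2.circle(im,(int((u-u0+.5)*7),int((v-v0+.5)*7)),4,col,-1)
    dot(p,(0,255,255))
    for a in(-half,half):
        for z,col in((-.02,(255,0,255)),(.06,(255,0,0))): dot(p+np.array([a*c,a*sn,z]),col)
    cv2.imwrite('pics/'+fn,im)
    P=cloud(f); d=P[:,:2]-p[:2]; a=d@[c,sn]; b=d@[-sn,c]
    g=f['image'][f['range_z']>0].astype(int); dark=(g.max(1)<75)
    m=(abs(a)<.07)&(abs(b)<.03)&(P[:,2]>.03)&dark
    for lo in np.arange(p[2]-.04,p[2]+.12,.01):
        k=m&(P[:,2]>=lo)&(P[:,2]<lo+.01)
        if k.sum()>2: print('z-tcp',round(lo-p[2],3),k.sum(),'a',rnd(np.percentile(a[k],[5,50,95])),'b',rnd(np.percentile(b[k],[5,95])))
E
python3 -c "
from look import *
look('s5.png')"
```

```text
5.625 [0.4354, -0.2178, 0.1254] 0.40291425465822855 [0.6, 0.5, 0.9]
z-tcp 0.01 4 a [-0.018, -0.017, -0.016] b [-0.0, 0.009]
z-tcp 0.02 13 a [-0.022, -0.016, 0.03] b [-0.009, 0.006]
z-tcp 0.03 14 a [-0.02, -0.014, 0.031] b [-0.009, 0.008]
z-tcp 0.04 19 a [-0.022, -0.016, 0.031] b [-0.013, 0.011]
z-tcp 0.05 25 a [-0.037, 0.024, 0.036] b [-0.013, 0.008]
z-tcp 0.06 43 a [-0.045, -0.017, 0.046] b [-0.015, 0.011]
z-tcp 0.07 35 a [-0.043, 0.024, 0.049] b [-0.015, 0.005]
z-tcp 0.08 45 a [-0.053, -0.012, 0.055] b [-0.018, 0.002]
z-tcp 0.09 43 a [-0.057, -0.005, 0.056] b [-0.019, -0.001]
z-tcp 0.1 63 a [-0.06, 0.016, 0.064] b [-0.018, 0.009]
z-tcp 0.11 40 a [-0.058, 0.02, 0.065] b [-0.021, 0.006]
```

View pics/s5.png

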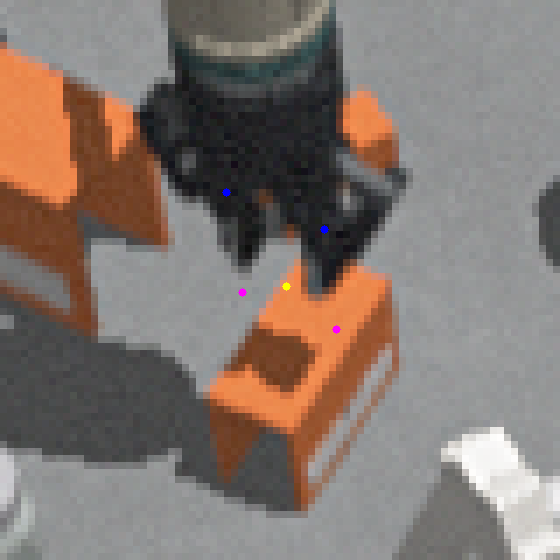

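The fingertips show about 30 mm higher than the reported TCP implies. The 8 N contact at a reported z of 0.066 says the same: the fingers were resting on the bridge top (75 mm). I open the gripper and check the offset again before going down.

arm_command([
  [-0.001,0.002,0.02,0,1],
  [-0.001,0.002,0.02,0,1],
  [-0.001,0.002,0.02,0,1],
  [-0.001,0.002,0.02,0,1],
])

```text
time_s: 6.12
tool_pos: [0.4339, -0.2155, 0.1445]
orientation: [0.369, 0.604, -0.37, 0.602]
wrist_force: [-0.4, 0.1, -0.6]
finger_gap: 0.999
```

```bash
python3 -c "
from look import *
look('s6.png',half=.045)
f=grab('scene')
P=cloud(f); hs=cv2.cvtColor(f['image'],cv2.COLOR_RGB2HSV)[f['range_z']>0]
m=(hs[:,0]<18)&(hs[:,1]>150)&(np.hypot(P[:,0]-.433,P[:,1]+.216)<.08)&(P[:,2]>.066)&(P[:,2]<.088)
print(m.sum(),fitrect(P[m]),P[m].mean(0))
"
```

```text
6.175 [0.434, -0.2155, 0.1446] 1.0011404494971403 [-0.3, -1.0, -0.4]
z-tcp 0.02 4 a [-0.044, -0.042, 0.035] b [-0.006, 0.003]
z-tcp 0.03 8 a [-0.044, -0.041, 0.054] b [-0.005, 0.007]
z-tcp 0.04 20 a [-0.047, -0.041, 0.057] b [-0.011, 0.006]
z-tcp 0.05 9 a [-0.049, -0.041, 0.057] b [-0.01, -0.002]
z-tcp 0.06 18 a [-0.057, 0.045, 0.058] b [-0.012, 0.01]
z-tcp 0.07 54 a [-0.065, -0.04, 0.066] b [-0.013, 0.009]
z-tcp 0.08 42 a [-0.061, 0.035, 0.067] b [-0.016, 0.01]
z-tcp 0.09 46 a [-0.065, -0.017, 0.066] b [-0.018, -0.005]
z-tcp 0.1 43 a [-0.062, 0.019, 0.069] b [-0.02, -0.003]
z-tcp 0.11 48 a [-0.055, 0.028, 0.067] b [-0.02, 0.004]
343 [(434.6, -213.7), (49.3, 104.2), 27.1] [ 0.43610225 -0.21487815  0.07434809]
```

View pics/s6.png

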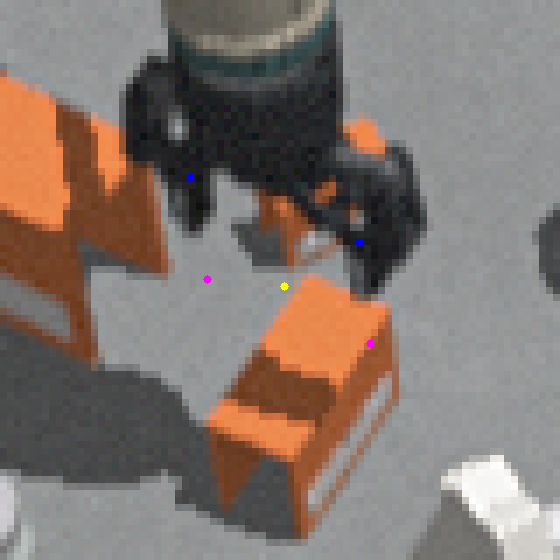

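arm_command([
  [0,0,-0.05,0,1],
  [0,0,-0.09,0,1],
  [0,0,-0.115,0,1],
  [0,0,-0.115,0,1],
  [0,0,-0.115,0,0.3],
  [0,0,-0.115,0,0.3],
  [0,0,-0.115,0,0.3],
  [0,0,-0.115,0,0.3],
  [0,0,-0.115,0,0.3],
], squeeze=35)

```text
time_s: 7.35
tool_pos: [0.4349, -0.2163, 0.031]
orientation: [0.369, 0.603, -0.37, 0.603]
wrist_force: [-0.8, -0.3, 6.8]
finger_gap: 0.557
```

```bash
python3 -c "
from look import *
look('s7.png',half=.026)
"
```

```text
7.4 [0.4349, -0.2163, 0.0311] 0.5585674436923073 [-1.6, -0.9, 6.2]
z-tcp 0.03 8 a [-0.014, 0.036, 0.04] b [-0.008, 0.01]
z-tcp 0.04 11 a [-0.028, -0.024, 0.04] b [-0.01, 0.009]
z-tcp 0.05 17 a [-0.05, 0.028, 0.04] b [-0.011, 0.011]
z-tcp 0.06 45 a [-0.052, -0.023, 0.046] b [-0.014, 0.01]
z-tcp 0.07 32 a [-0.047, 0.03, 0.054] b [-0.016, 0.012]
z-tcp 0.08 35 a [-0.052, -0.014, 0.058] b [-0.016, 0.003]
z-tcp 0.09 39 a [-0.054, 0.014, 0.063] b [-0.019, -0.003]
z-tcp 0.1 50 a [-0.06, 0.017, 0.066] b [-0.02, -0.001]
z-tcp 0.11 50 a [-0.062, 0.017, 0.064] b [-0.018, 0.01]
```

View pics/s7.png

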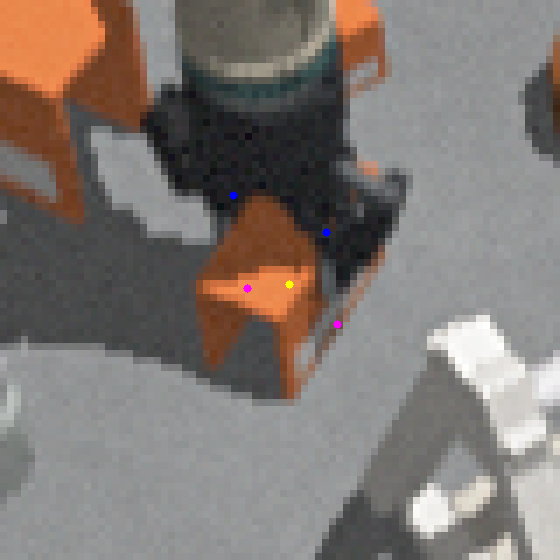

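arm_command([
  [0,0,0.06,0,0.3],
  [0,0,0.12,0,0.3],
  [0,0,0.18,0,0.3],
  [0,0,0.245,0,0.3],
  [0,0,0.245,0,0.3],
  [0.1,0.09,0.245,-15,0.3],
  [0.2,0.1103,0.245,-30,0.3],
  [0.2276,0.1103,0.245,-30,0.3],
  [0.2276,0.1103,0.245,-30,0.3],
  [0.2276,0.1103,0.245,-30,0.3],
  [0.2276,0.1103,0.245,-30,0.3],
  [0.2276,0.1103,0.245,-30,0.3],
])

```text
time_s: 8.9
tool_pos: [0.6608, -0.1066, 0.2756]
orientation: [-0.512, -0.487, 0.514, -0.486]
wrist_force: [-0.9, -0.5, -1.2]
finger_gap: 0.557
```

```bash
cat > sg.py <<'E'
from m import *
def sg(tag,zmin):
    s=observe(); print(s['time_s'],rnd(s['tool_pos'],4),rnd(s['orientation']),s['finger_gap'],rnd(s['wrist_force'],1))
    for n in('scene','top'):
        f=grab(n); u,v=[int(x) for x in pix(f,[.66,-.1,.23])]
        cv2.imwrite(f'pics/{tag}_{n}.png',cv2.resize(cv2.cvtColor(f['image'][v-60:v+60,u-80:u+80],cv2.COLOR_RGB2BGR),None,fx=4,fy=4))
        for t in('sign','sign_crown','sleeve'):
            print(n,t,[(round(d['confidence'],2),rnd(toworld(f,d['position']))) for d in nets.pinpoint(f,t) if abs(toworld(f,d['position'])[0]-.66)<.06])
        P=cloud(f); hs=cv2.cvtColor(f['image'],cv2.COLOR_RGB2HSV)[f['range_z']>0]
        m=(hs[:,0]<18)&(hs[:,1]>150)&(np.hypot(P[:,0]-.662,P[:,1]+.106)<.09)&(P[:,2]>zmin)
        if m.sum()>10:
            print(n,'orange',m.sum(),fitrect(P[m]),rnd(np.percentile(P[m],[2,98],axis=0)))
E
python3 -c "
from sg import *
sg('a',.2)"
```

```text
8.9 [0.6608, -0.1066, 0.2756] [-0.512, -0.487, 0.514, -0.486] 0.5573815389709903 [-0.9, -0.5, -1.2]
scene sign [(0.83, [0.656, -0.106, 0.246])]
scene sign_crown [(0.61, [0.659, -0.1, 0.317])]
scene sleeve [(0.76, [0.663, -0.102, 0.199])]
scene orange 391 [(679.2, -108.3), (109.5, 81.2), 74.1] [[0.636, -0.153, 0.254], [0.689, -0.056, 0.326]]
top sign [(0.86, [0.662, -0.106, 0.248])]
top sign_crown [(0.76, [0.662, -0.107, 0.32])]
top sleeve [(0.58, [0.662, -0.108, 0.201])]
top orange 324 [(641.2, -104.6), (100.2, 90.7), 85.4] [[0.633, -0.155, 0.251], [0.686, -0.057, 0.42]]
```

View pics/a_scene.png

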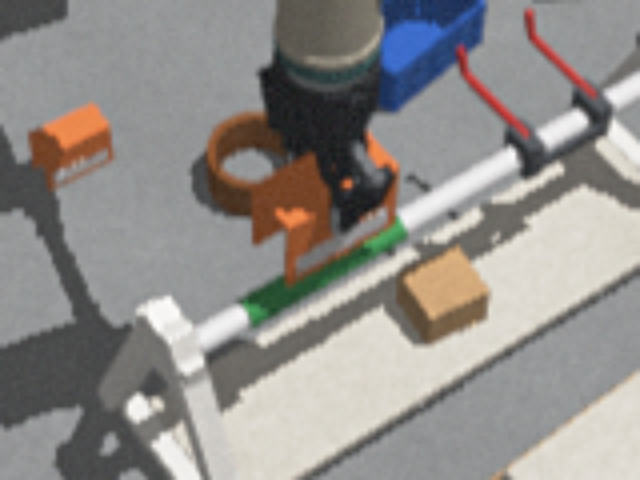

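View pics/a_top.png

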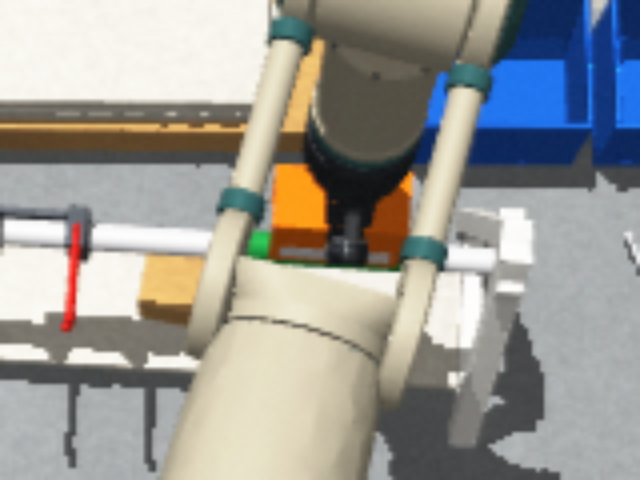

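arm_command([
  [0.0017,0,-0.03,0,0.3],
  [0.0017,0,-0.06,0,0.3],
  [0.0017,0,-0.085,0,0.3],
  [0.0017,0,-0.095,0,0.3],
  [0.0017,0,-0.1,0,0.3],
  [0.0017,0,-0.1,0,0.3],
  [0.0017,0,-0.1,0,0.3],
])

```text
time_s: 10.18
tool_pos: [0.6645, -0.1065, 0.1777]
orientation: [0.513, 0.486, -0.513, 0.487]
wrist_force: [1.2, 0.1, -0.8]
finger_gap: 0.557
```

```bash
python3 -c "
from sg import *
sg('b',.1)"
```

```text
10.175 [0.6645, -0.1065, 0.1777] [0.513, 0.486, -0.513, 0.487] 0.5574346704438815 [1.2, 0.1, -0.8]
scene sign [(0.58, [0.663, -0.106, 0.149])]
scene sign_crown [(0.8, [0.664, -0.1, 0.217]), (0.71, [0.622, 0.139, 0.229])]
scene sleeve [(0.58, [0.663, -0.099, 0.2])]
scene orange 314 [(682.5, -107.3), (103.9, 82.5), 73.1] [[0.64, -0.153, 0.163], [0.692, -0.055, 0.231]]
top sign [(0.61, [0.662, -0.105, 0.144])]
top sign_crown [(0.58, [0.663, -0.103, 0.215])]
top sleeve []
top orange 213 [(660.5, -106.0), (99.8, 56.0), 85.4] [[0.634, -0.154, 0.178], [0.691, -0.058, 0.323]]
```

View pics/b_scene.png

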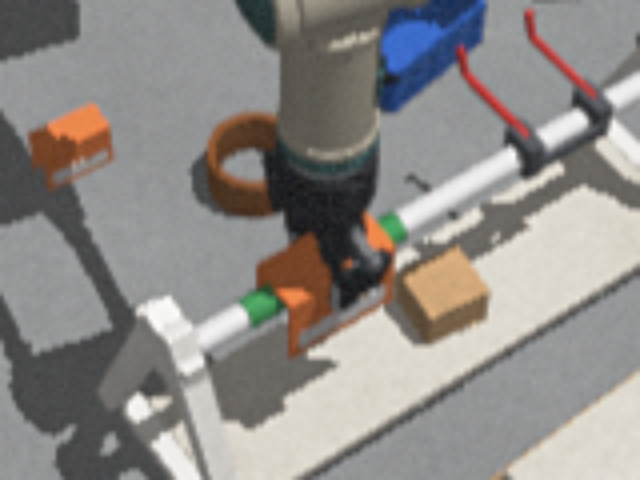

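The sign is now centred over the green, at about (325,290) in the crop, with green showing at both ends. Its crown is about 3 mm above the sleeve. I lower it until it touches, then release.

arm_command([
  [-0.001,0,-0.003,0,0.3],
  [-0.001,0,-0.004,0,0.3],
  [-0.001,0,-0.005,0,0.3],
  [-0.001,0,-0.005,0,0.3],
])

```text
time_s: 11.08
tool_pos: [0.6633, -0.1064, 0.1739]
orientation: [0.513, 0.486, -0.513, 0.487]
wrist_force: [-2.9, 0.0, 7.7]
finger_gap: 0.558
```

arm_command([
  [0,0,0,0,0.7],
  [0,0,0,0,0.85],
  [0,0,0,0,0.85],
  [0,0,0.02,0,0.85],
  [0,0,0.05,0,0.85],
  [0,0,0.09,0,0.85],
  [0,0,0.12,0,0.85],
  [0,0,0.12,0,0.85],
])

```text
time_s: 12.08
tool_pos: [0.6646, -0.1067, 0.2967]
orientation: [0.514, 0.484, -0.512, 0.489]
wrist_force: [0.6, 0.1, 0.9]
finger_gap: 0.848
```

```bash
python3 -c "
from sg import *
sg('c',.13)"
```

```text
12.075 [0.6646, -0.1067, 0.2967] [0.514, 0.484, -0.512, 0.489] 0.8479399356868962 [0.6, 0.1, 0.9]
scene sign [(0.69, [0.661, -0.103, 0.143]), (0.29, [0.618, 0.14, 0.227])]
scene sign_crown [(0.57, [0.62, 0.139, 0.228]), (0.55, [0.661, -0.098, 0.213])]
scene sleeve [(0.6, [0.663, -0.099, 0.201])]
scene orange 553 [(669.5, -107.8), (104.4, 80.9), 56.8] [[0.64, -0.152, 0.177], [0.691, -0.057, 0.225]]
top sign [(0.84, [0.659, -0.102, 0.145]), (0.74, [0.67, 0.007, -0.003])]
top sign_crown [(0.54, [0.662, -0.104, 0.212])]
top sleeve []
top orange 271 [(642.6, -106.2), (96.0, 94.0), 89.8] [[0.6, -0.154, 0.207], [0.688, -0.059, 0.373]]
```

View pics/c_scene.png

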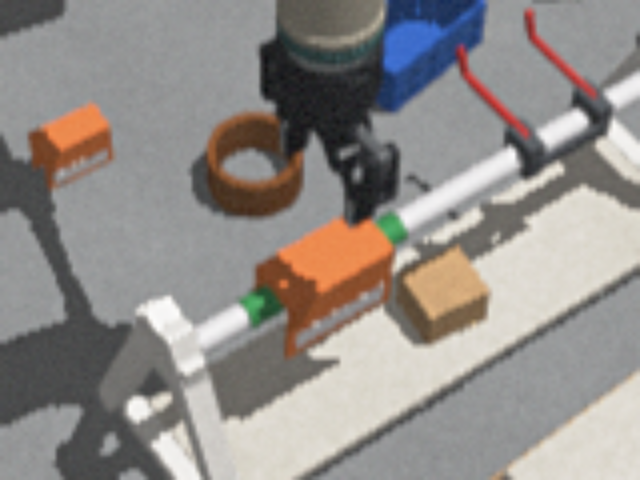

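The sign now sits level on the sleeve at crop (325,280), crown at 0.213, one panel on each side. Next is the basket.

arm_command([
  [-0.03,0.02,0.03,0,0.7],
  [-0.2508,0.3127,0.0,10.2,0.7],
  [-0.2508,0.3127,0.0,10.2,0.7],
  [-0.2508,0.3127,0.0,10.2,0.7],
  [-0.2508,0.3127,0.0,10.2,0.7],
  [-0.2508,0.3127,0.0,10.2,0.7],
  [-0.2508,0.3127,0.0,10.2,0.7],
  [-0.2508,0.3127,-0.06,10.2,0.7],
  [-0.2508,0.3127,-0.1,10.2,0.7],
  [-0.2508,0.3127,-0.1,10.2,0.7],
  [-0.2508,0.3127,-0.1,10.2,0.7],
])

```text
time_s: 13.85
tool_pos: [0.4134, 0.2067, 0.1941]
orientation: [0.469, 0.53, -0.467, 0.531]
wrist_force: [0.9, 1.4, 0.2]
finger_gap: 0.701
```

```bash
python3 -c "
from look import *
look('d.png',yaw=7,half=.03)
f=grab('scene'); g=f
P=cloud(f); m=(np.hypot(P[:,0]-.413,P[:,1]-.207)<.09)&(P[:,2]>.14)&(P[:,2]<.165)
print(m.sum(),fitrect(P[m]),P[m].mean(0))
for t in('basket','handle_mid','hook','hook_seat'): print(t,[(round(d['confidence'],2),rnd(toworld(f,d['position']))) for d in nets.pinpoint(f,t)])
u,v=[int(x) for x in pix(f,[.41,.2,.2])]
cv2.imwrite('pics/d2.png',cv2.resize(cv2.cvtColor(f['image'][v-60:v+60,u-80:u+80],cv2.COLOR_RGB2BGR),None,fx=4,fy=4))
"
```

```text
13.9 [0.4138, 0.2067, 0.1946] 0.7011705975524394 [-0.6, 0.6, -0.3]
z-tcp 0.02 13 a [-0.042, -0.03, 0.038] b [-0.01, 0.008]
z-tcp 0.03 15 a [-0.034, -0.029, 0.043] b [-0.011, 0.007]
z-tcp 0.04 24 a [-0.038, -0.031, 0.044] b [-0.011, 0.007]
z-tcp 0.05 13 a [-0.05, 0.031, 0.047] b [-0.013, 0.001]
z-tcp 0.06 45 a [-0.055, 0.029, 0.055] b [-0.012, 0.014]
z-tcp 0.07 49 a [-0.056, 0.027, 0.061] b [-0.015, 0.011]
z-tcp 0.08 46 a [-0.057, 0.009, 0.063] b [-0.017, 0.012]
z-tcp 0.09 44 a [-0.058, -0.002, 0.065] b [-0.018, 0.0]
z-tcp 0.1 44 a [-0.058, 0.02, 0.067] b [-0.018, 0.003]
z-tcp 0.11 74 a [-0.063, 0.013, 0.066] b [-0.02, 0.007]
z-tcp 0.12 16 a [-0.058, 0.035, 0.04] b [-0.011, 0.002]
68 [(412.9, 210.1), (15.7, 131.1), 8.3] [0.41597216 0.19553882 0.15194713]
basket [(0.6, [0.409, 0.21, -0.001])]
handle_mid [(0.67, [0.408, 0.212, 0.154])]
hook [(0.69, [0.671, 0.133, 0.202])]
hook_seat [(0.71, [0.623, 0.138, 0.23])]
```

View pics/d2.png

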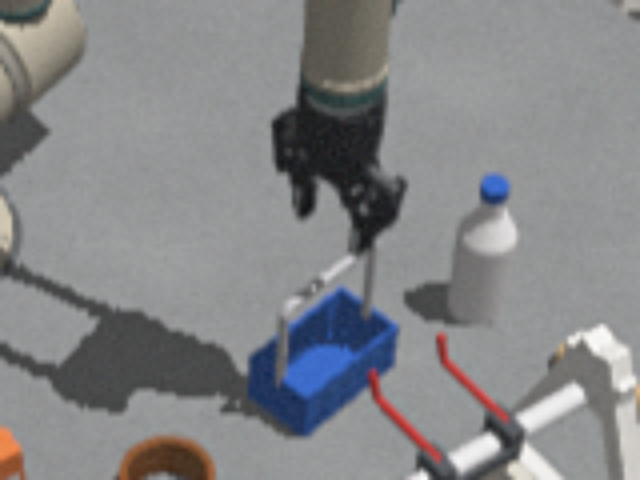

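The gripper is above the handle bar with the jaws straddling it, around crop (330,270), and the z offset is the same as before. I go down and grip the bar.

arm_command([
  [0,0,-0.04,0,0.7],
  [0,0,-0.0725,0,0.7],
  [0,0,-0.0725,0,0.7],
  [0,0,-0.0725,0,0.02],
  [0,0,-0.0725,0,0.02],
  [0,0,-0.0725,0,0.02],
  [0,0,-0.0725,0,0.02],
  [0,0,-0.0725,0,0.02],
  [0,0,-0.0725,0,0.02],
  [0,0,-0.0725,0,0.02],
], squeeze=60)

```text
time_s: 15.4
tool_pos: [0.4133, 0.2067, 0.1225]
orientation: [0.469, 0.529, -0.467, 0.531]
wrist_force: [-2.3, -0.1, 5.9]
finger_gap: 0.096
```

```bash
python3 -c "
from look import *
look('e.png',yaw=7,half=.01)
f=grab('scene')
u,v=[int(x) for x in pix(f,[.41,.2,.15])]
cv2.imwrite('pics/e2.png',cv2.resize(cv2.cvtColor(f['image'][v-45:v+45,u-60:u+60],cv2.COLOR_RGB2BGR),None,fx=5,fy=5))
"
```

```text
15.45 [0.4133, 0.2067, 0.1225] 0.09333406954938324 [-1.5, -0.6, 6.4]
z-tcp 0.02 5 a [0.009, 0.015, 0.018] b [-0.01, 0.003]
z-tcp 0.03 10 a [-0.007, 0.014, 0.018] b [-0.007, 0.002]
z-tcp 0.04 9 a [-0.009, -0.003, 0.012] b [-0.012, 0.0]
z-tcp 0.05 23 a [-0.026, 0.01, 0.026] b [-0.014, 0.008]
z-tcp 0.06 35 a [-0.033, -0.005, 0.033] b [-0.015, 0.005]
z-tcp 0.07 25 a [-0.04, 0.005, 0.044] b [-0.016, 0.001]
z-tcp 0.08 42 a [-0.05, -0.008, 0.049] b [-0.019, -0.001]
z-tcp 0.09 42 a [-0.054, -0.003, 0.05] b [-0.018, 0.001]
z-tcp 0.1 41 a [-0.056, 0.009, 0.059] b [-0.019, 0.002]
z-tcp 0.11 29 a [-0.002, 0.022, 0.042] b [-0.022, -0.005]
```

View pics/e2.png

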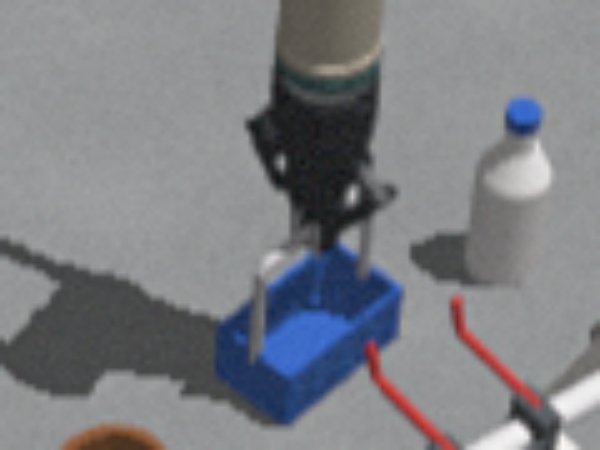

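arm_command([
  [0,0,0.03,0,0.02],
  [0,0,0.07,0,0.02],
  [0,0,0.11,0,0.02],
  [0,0,0.13,0,0.02],
  [0.02,-0.02,0.13,-3,0.02],
  [0.05,-0.045,0.13,-7,0.02],
  [0.075,-0.0657,0.13,-10.2,0.02],
  [0.08,-0.0657,0.13,-10.2,0.02],
  [0.08,-0.0657,0.13,-10.2,0.02],
  [0.08,-0.0657,0.13,-10.2,0.02],
])

```text
time_s: 16.75
tool_pos: [0.4923, 0.1416, 0.2523]
orientation: [0.514, 0.486, -0.512, 0.487]
wrist_force: [-0.5, 0.4, -1.9]
finger_gap: 0.091
```

```bash
cat > bk.py <<'E'
from m import *
def bk(tag):
    s=observe(); print(s['time_s'],rnd(s['tool_pos'],4),rnd(s['orientation']),s['finger_gap'],rnd(s['wrist_force'],1))
    for n in('scene','top'):
        f=grab(n); u,v=[int(x) for x in pix(f,[.58,.135,.2])]
        cv2.imwrite(f'pics/{tag}_{n}.png',cv2.resize(cv2.cvtColor(f['image'][v-60:v+60,u-80:u+80],cv2.COLOR_RGB2BGR),None,fx=4,fy=4))
        for t in('basket','handle_mid','hook_seat'):
            print(n,t,[(round(d['confidence'],2),rnd(toworld(f,d['position']))) for d in nets.pinpoint(f,t)])
        P=cloud(f); hs=cv2.cvtColor(f['image'],cv2.COLOR_RGB2HSV)[f['range_z']>0]
        m=(hs[:,0]>100)&(hs[:,0]<130)&(hs[:,1]>150)&(np.hypot(P[:,0]-.57,P[:,1]-.137)<.13)&(P[:,2]>.03)
        if m.sum()>10: print(n,'blue',m.sum(),fitrect(P[m]),rnd(np.percentile(P[m],[1,99],axis=0)))
E
python3 -c "
from bk import *
bk('f')"
```

```text
16.75 [0.4923, 0.1416, 0.2523] [0.514, 0.486, -0.512, 0.487] 0.0908246591054126 [-0.5, 0.4, -1.9]
scene basket [(0.65, [0.41, -0.393, -0.003]), (0.57, [0.492, 0.144, 0.13])]
scene handle_mid [(0.93, [0.489, 0.146, 0.283])]
scene hook_seat [(0.7, [0.619, 0.142, 0.23])]
scene blue 800 [(493.1, 143.9), (135.5, 82.9), 85.8] [[0.454, 0.077, 0.127], [0.535, 0.209, 0.193]]
top basket [(0.58, [0.496, 0.138, 0.131])]
top handle_mid [(0.65, [0.495, 0.14, 0.278])]
top hook_seat [(0.71, [0.621, 0.136, 0.23])]
top blue 432 [(484.4, 139.0), (77.1, 137.4), 7.5] [[0.453, 0.076, 0.129], [0.527, 0.205, 0.379]]
```

View pics/f_scene.png

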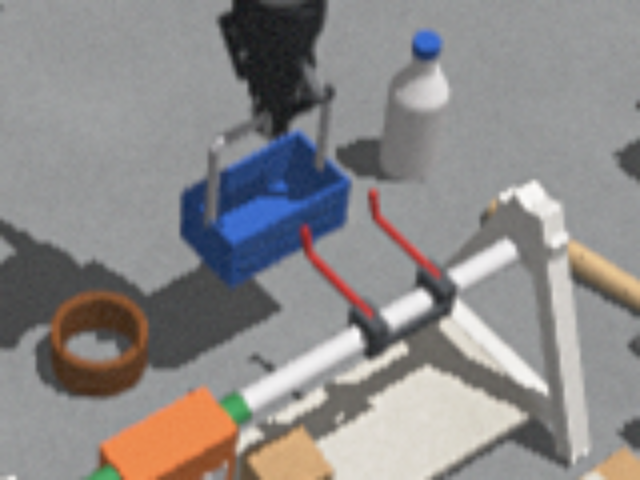

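View pics/f_top.png

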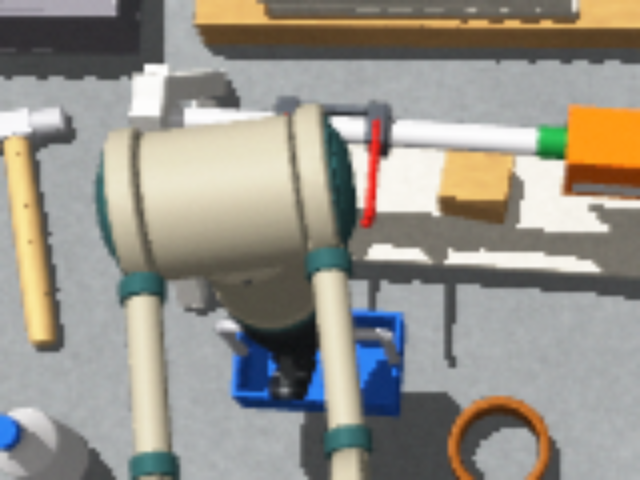

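The basket hangs level in front of the prongs, handle at crop (270,120) in the scene view. Handle height is about 0.280 and the prong tips are at about 0.25. I advance until the prongs are inside the handle opening.

arm_command([
  [0.02,-0.001,0,0,0.02],
  [0.04,-0.0015,0,0,0.02],
  [0.06,-0.002,0,0,0.02],
  [0.08,-0.003,0,0,0.02],
  [0.1,-0.004,0,0,0.02],
  [0.115,-0.0045,0,0,0.02],
  [0.122,-0.0045,0,0,0.02],
  [0.122,-0.0045,0,0,0.02],
  [0.122,-0.0045,0,0,0.02],
])

```text
time_s: 18.27
tool_pos: [0.6145, 0.1367, 0.2527]
orientation: [0.514, 0.486, -0.512, 0.488]
wrist_force: [-0.3, -0.5, -2.1]
finger_gap: 0.098
```

```bash
python3 -c "
from bk import *
bk('g')"
```

```text
18.275 [0.6145, 0.1367, 0.2527] [0.514, 0.486, -0.512, 0.488] 0.09759990480053475 [-0.3, -0.5, -2.1]
scene basket [(0.93, [0.612, 0.14, 0.129])]
scene handle_mid [(0.75, [0.611, 0.144, 0.281])]
scene hook_seat [(0.6, [0.619, 0.139, 0.231])]
scene blue 497 [(614.1, 139.2), (135.5, 76.7), 88.0] [[0.577, 0.072, 0.128], [0.649, 0.205, 0.194]]
top basket [(0.79, [0.616, 0.133, 0.13])]
top handle_mid [(0.7, [0.617, 0.135, 0.279]), (0.63, [0.417, -0.395, 0.006])]
top hook_seat [(0.62, [0.625, 0.133, 0.232]), (0.5, [0.657, -0.432, 0.001]), (0.49, [0.435, 0.392, 0.0])]
top blue 470 [(562.5, 132.6), (191.4, 134.9), 3.8] [[0.475, 0.07, 0.129], [0.652, 0.2, 0.644]]
```

View pics/g_scene.png

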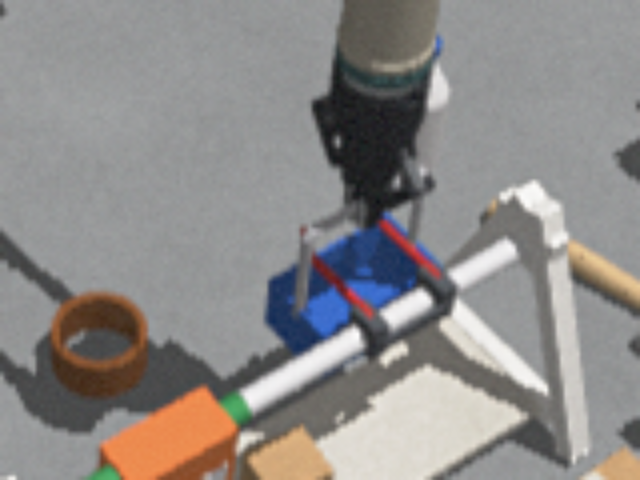

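Both prongs pass through the handle opening below the bar, with the uprights outside them. I lower it.

arm_command([
  [0,0,-0.015,0,0.02],
  [0,0,-0.03,0,0.02],
  [0,0,-0.04,0,0.02],
  [0,0,-0.046,0,0.02],
  [0,0,-0.049,0,0.02],
  [0,0,-0.05,0,0.02],
  [0,0,-0.05,0,0.02],
  [0,0,-0.05,0,0.02],
])

```text
time_s: 19.68
tool_pos: [0.6151, 0.1367, 0.2032]
orientation: [0.514, 0.485, -0.512, 0.488]
wrist_force: [-1.6, -0.3, -0.2]
finger_gap: 0.091
```

```bash
python3 -c "
from bk import *
bk('i')"
```

```text
19.675 [0.6151, 0.1367, 0.2032] [0.514, 0.485, -0.512, 0.488] 0.09079605429424412 [-1.6, -0.3, -0.2]
scene basket [(0.64, [0.613, 0.144, 0.234]), (0.63, [0.615, 0.144, 0.08]), (0.17, [0.664, -0.104, 0.202]), (0.16, [0.659, -0.099, 0.214])]
scene handle_mid [(0.71, [0.673, 0.134, 0.196]), (0.67, [0.613, 0.142, 0.232])]
scene hook_seat [(0.52, [0.62, 0.139, 0.229])]
scene blue 398 [(616.3, 138.1), (134.5, 81.3), 87.4] [[0.576, 0.073, 0.08], [0.657, 0.205, 0.221]]
top basket [(0.72, [0.616, 0.136, 0.083])]
top handle_mid [(0.94, [0.619, 0.136, 0.231])]
top hook_seat [(0.41, [0.624, 0.132, 0.233])]
top blue 388 [(563.3, 132.8), (186.3, 135.3), 3.7] [[0.477, 0.06, 0.078], [0.649, 0.202, 0.609]]
```

View pics/i_scene.png

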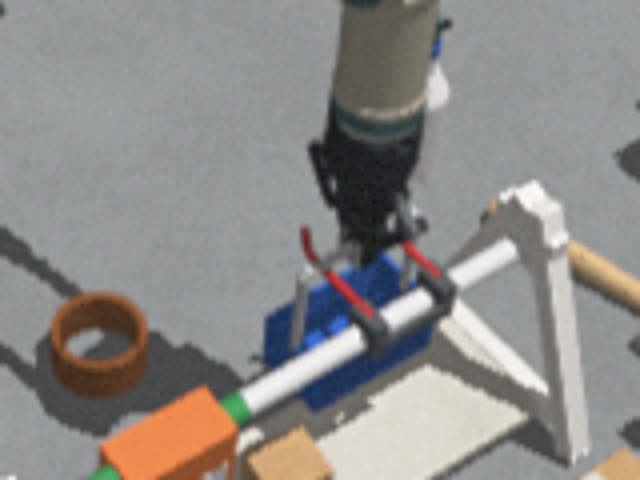

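arm_command([
  [0,0,-0.002,0,0.02],
  [0,0,-0.002,0,0.02],
  [0,0,-0.001,0,0.15],
  [0,0,-0.001,0,0.25],
  [0,0,-0.001,0,0.35],
  [0,0,-0.001,0,0.35],
  [0,0,-0.001,0,0.35],
  [0,0,0.015,0,0.35],
  [0,0,0.03,0,0.35],
  [0,0,0.06,0,0.35],
  [0,0,0.1,0,0.35],
])

```text
time_s: 21.45
tool_pos: [0.6149, 0.1367, 0.3047]
orientation: [0.514, 0.485, -0.512, 0.488]
wrist_force: [0.5, -1.2, 0.7]
finger_gap: 0.352
```

```bash
python3 -c "
from bk import *
bk('j')"
```

```text
21.45 [0.6149, 0.1367, 0.3047] [0.514, 0.485, -0.512, 0.488] 0.35187007763546624 [0.5, -1.2, 0.7]
scene basket [(0.77, [0.614, 0.139, 0.078])]
scene handle_mid [(0.75, [0.611, 0.14, 0.232])]
scene hook_seat [(0.82, [0.619, 0.14, 0.227])]
scene blue 405 [(635.0, 138.2), (136.5, 116.8), 87.4] [[0.577, 0.073, 0.081], [0.657, 0.206, 0.145]]
top basket [(0.61, [0.619, 0.135, 0.081])]
top handle_mid [(0.59, [0.617, 0.134, 0.228]), (0.33, [0.419, -0.391, 0.005])]
top hook_seat [(0.6, [0.621, 0.133, 0.233])]
top blue 454 [(561.4, 133.4), (189.9, 134.1), 2.8] [[0.518, 0.071, 0.079], [0.65, 0.201, 0.535]]
```

View pics/j_scene.png

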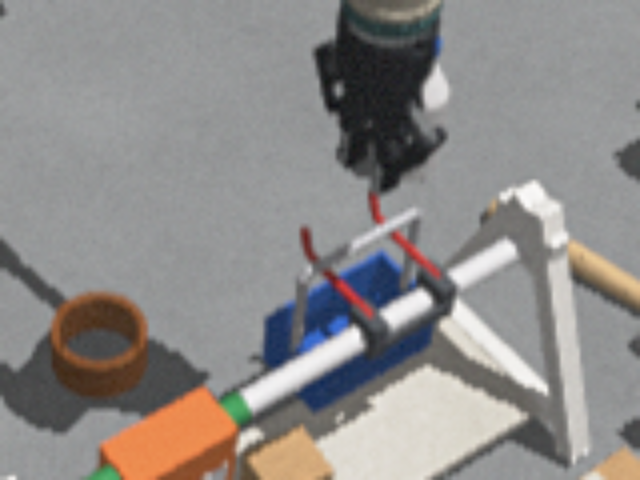

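The handle lies across both prongs at crop (355,245) and is released. I back off, wait for any sway to die out, and check everything.

arm_command([
  [0,0,0.06,0,0.35],
  [-0.05,0,0.08,0,0.35],
  [-0.1,0,0.08,0,0.35],
  [-0.15,0,0.08,0,0.35],
  [-0.2,0,0.08,0,0.35],
  [-0.25,0,0.08,0,0.35],
  [-0.25,0,0.08,0,0.35],
  [-0.25,0,0.08,0,0.35],
  [-0.25,0,0.08,0,0.35],
  [-0.25,0,0.08,0,0.35],
  [-0.25,0,0.08,0,0.35],
  [-0.25,0,0.08,0,0.35],
])

```text
time_s: 23.35
tool_pos: [0.3648, 0.1366, 0.3817]
orientation: [0.514, 0.486, -0.513, 0.487]
wrist_force: [-0.3, -0.2, 0.2]
finger_gap: 0.354
```

arm_command([
  [0,0,0,0,0.35],
  [0,0,0,0,0.35],
  [0,0,0,0,0.35],
  [0,0,0,0,0.35],
  [0,0,0,0,0.35],
  [0,0,0,0,0.35],
  [0,0,0,0,0.35],
  [0,0,0,0,0.35],
  [0,0,0,0,0.35],
  [0,0,0,0,0.35],
  [0,0,0,0,0.35],
  [0,0,0,0,0.35],
])

```text
time_s: 24.85
tool_pos: [0.3648, 0.1366, 0.3817]
orientation: [0.514, 0.486, -0.513, 0.487]
wrist_force: [-0.4, -1.4, 0.3]
finger_gap: 0.349
```

arm_command([
  [0,0,0,0,0.35],
  [0,0,0,0,0.35],
  [0,0,0,0,0.35],
  [0,0,0,0,0.35],
  [0,0,0,0,0.35],
  [0,0,0,0,0.35],
  [0,0,0,0,0.35],
  [0,0,0,0,0.35],
  [0,0,0,0,0.35],
  [0,0,0,0,0.35],
  [0,0,0,0,0.35],
  [0,0,0,0,0.35],
])

```text
time_s: 26.35
tool_pos: [0.3648, 0.1366, 0.3817]
orientation: [0.514, 0.486, -0.513, 0.487]
wrist_force: [-0.4, 0.1, 0.2]
finger_gap: 0.352
```

```bash
python3 - <<'E'
from bk import *
ims=[]
for i in range(8):
    f=grab('scene'); P=cloud(f); hs=cv2.cvtColor(f['image'],cv2.COLOR_RGB2HSV)[f['range_z']>0]
    m=(hs[:,0]>100)&(hs[:,0]<130)&(hs[:,1]>150)&(np.hypot(P[:,0]-.617,P[:,1]-.137)<.1)&(P[:,2]>.03)
    ims.append(cv2.GaussianBlur(f['image'],(5,5),0).astype(int)); print(rnd(P[m].mean(0),4), m.sum())
print('diff',[int((abs(ims[i]-ims[0]).max(2)>25)[180:300,300:420].sum()) for i in range(1,8)])
bk('k')
old=cv2.cvtColor(cv2.imread('pics/scene0.png'),cv2.COLOR_BGR2RGB)
f=grab('scene','k_full.png')
for t in('sign','sign_crown','sleeve','carton','tape','jar','bottle','hammer','driver'): print(t,[(round(d['confidence'],2),rnd(toworld(f,d['position']))) for d in nets.pinpoint(f,t)])
E
```

```text
[0.6059, 0.1391, 0.1128] 417
[0.6051, 0.1386, 0.1127] 410
[0.6063, 0.1376, 0.1129] 415
[0.6068, 0.1384, 0.1126] 414
[0.6062, 0.1381, 0.1126] 410
[0.6066, 0.1396, 0.113] 422
[0.6055, 0.1389, 0.1122] 416
[0.6068, 0.1374, 0.1124] 406
diff [0, 0, 0, 0, 0, 0, 0]
26.75 [0.3648, 0.1366, 0.3817] [0.514, 0.486, -0.513, 0.487] 0.3492919023494144 [0.1, 0.2, -0.1]
scene basket [(0.9, [0.614, 0.141, 0.079]), (0.38, [0.662, -0.103, 0.198])]
scene handle_mid [(0.96, [0.611, 0.143, 0.231])]
scene hook_seat [(0.77, [0.622, 0.14, 0.23]), (0.28, [0.669, 0.012, -0.001])]
scene blue 416 [(633.0, 138.1), (136.9, 113.2), 88.4] [[0.578, 0.072, 0.08], [0.658, 0.206, 0.145]]
top basket [(0.62, [0.655, -0.431, 0.004]), (0.61, [0.619, 0.135, 0.081]), (0.56, [0.622, 0.131, 0.232])]
top handle_mid [(0.95, [0.618, 0.136, 0.23])]
top hook_seat [(0.87, [0.622, 0.134, 0.231])]
top blue 764 [(614.7, 136.6), (130.0, 75.6), 87.1] [[0.576, 0.072, 0.078], [0.652, 0.201, 0.144]]
sign [(0.94, [0.238, -0.265, 0.004]), (0.72, [0.671, 0.136, 0.199]), (0.7, [0.317, -0.12, -0.004])]
sign_crown [(0.89, [0.66, -0.101, 0.215]), (0.68, [0.322, -0.12, 0.053]), (0.67, [0.239, -0.269, 0.1])]
sleeve [(0.49, [0.663, -0.1, 0.203])]
carton [(0.55, [0.67, 0.025, 0.043])]
tape [(0.98, [0.435, -0.002, 0.002])]
jar [(0.94, [0.412, -0.392, -0.002])]
bottle [(0.84, [0.436, 0.402, 0.003])]
hammer [(0.61, [0.644, 0.437, -0.005])]
driver [(0.83, [0.651, -0.426, 0.004])]
```

View pics/k_full.png

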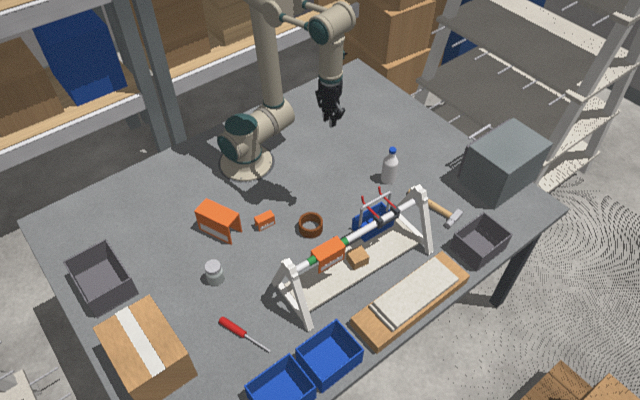

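View pics/k_top.png

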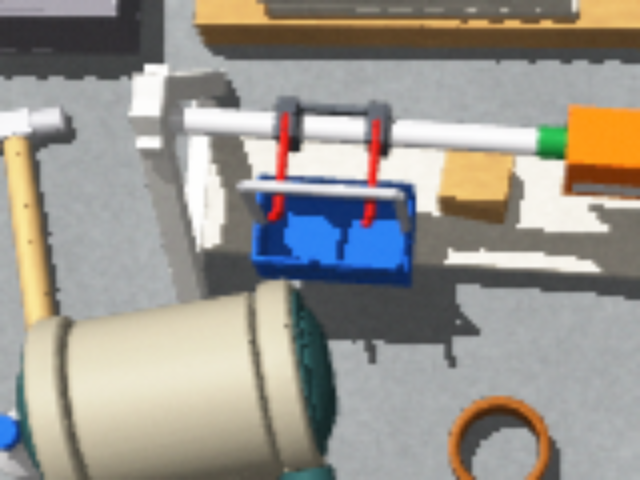

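The sign sits on the green at scene pixel (328,253). The handle lies across both prongs at scene pixel (375,200) and at (320,190) in the top crop. Eight frames show no motion, and the bystanders are where they were. I hand the job in.

```bash
python3 -c "
from plant import arm; print(arm.job_done())"
```

```text
the job is handed in; nothing more can be done
None
```

I draped the middle-sized orange sign over the middle of the green sleeve, then hung the blue basket by its handle across both red prongs. Both are released, and I handed the job in at about 27 s of the 58 s allowed.

**First grasp:** my first attempt at the sign failed. The fingertips are about 30 mm higher than the reported tool pose and the given sizes imply, so the fingers came down on top of the bridge, pressing with about 8 N. The picture and the contact height both showed the offset. I corrected for it and grasped again; the sign shifted by 1–2 mm at most.

**Last checks:**

| Item | Measured | Target |
|---|---|---|
| Sign crown | (0.660, -0.101, 0.215) | sleeve middle at about (0.663, -0.10), sleeve top at 0.213 |
| Handle middle | (0.611–0.618, 0.136–0.143, 0.231) | hook seat at (0.622, 0.134–0.140, 0.231) |

- **Stillness:** the basket hangs level, and eight frames over about 0.4 s showed no motion.
- **Bystanders:** the carton, tape, jar, hammer, driver and bottle are within a few mm of where they started, which is about the networks' accuracy. Most differences were under 3 mm; the scene view's readings of the carton and hammer moved 4–5 mm, with low confidence. In the pictures all of them look unmoved.
- **Disagreements:** the two cameras differ by up to 7 mm on the basket and handle. In the last scene picture the "sign" search missed the sign on the rail and gave a false hit at the hook. The crown search and the picture itself confirm the sign is on the sleeve.

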